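# Check a long cell in the photometer beam

### The arm

A 6-joint arm with a two-finger parallel gripper is mounted at the origin on the work surface. World frame = base frame: x ahead of the robot, y to its left, z up, the work surface at z = 0. Lengths are in m, angles in rad, forces in N, time in s.
With the tool pointing down it reaches from about 0.275 to 0.875 m from the base axis. Payload 12.5 kg.
Tool frame: the origin (TCP) lies at the very end of the fingers, on their centre line; the grasp point (between the pads) lies 19 mm behind it; z points along the fingers, y is the line along which they close (so a half turn about z gives the same grasp; the last joint's range is limited). The gripper opens to 85 mm and grips with 20 to 120 N. Pads are 22 mm wide; open, the fingers measure 114 mm over their backs; the gripper's body (76 mm by 85 mm) begins 54 mm behind the grasp point. The pads swing forward as they close: fully open they stand 13 mm farther back than shut.
Start: joints at [1.097, 0.351, 1.652, -0, 1.139, -0.085], TCP at [0.208, 0.509, 0.231] pointing down, gripper open.
Joint ranges: [-2.75, 2.75], [-0.79, 2.1], [0.01, 2.65], [-1.57, 4.71], [0.07, 3.14], [-2.87, 2.87]. Speed limits (rad/s): [2.22, 2.22, 2.79, 3.14, 3.14, 3.14].

### API

Orientations are given as a 3x3 rotation matrix whose columns are the frame's x, y, z axes.
In Python, from bench import manip gives the robot as it stands. Calls block until the motion is done:
- manip.move_ptp(position, orientation): joint-space move of the TCP to a pose.
- manip.move_l(position, attitude=None, max_speed=0.15): straight line of the TCP; attitude=None keeps the orientation; max_speed is the mean speed in m/s.
- manip.move_j(angles): joint-space move.
- manip.set_gripper(opening, effort=None): opening from 0.0 (shut) to 1.0 (fully open); effort is the grip in N (None keeps the last); returns when the fingers have stopped.
- manip.dwell(seconds).
- manip.inverse_kinematics(position, orientation): joint angles nearest the present ones, or None.
- manip.grab_frame(name): name is "side" or "top" or "wrist"; returns (picture, depth): 480x640x3 uint8, red, green, blue; 480x640 float32, m along the optical axis (not along the pixel's ray), 0 where there is no reading.
- manip.get_calibration(name): a dict with "camera_matrix" (3x3 intrinsics, pixels), "R" (3x3) and "t" (3): a world point X has camera coordinates R X + t. Camera axes: x right, y down, z forward; pixel columns grow to the right and rows downward; lengths in m; the calibration is good to about 2 mm. A picture is of the moment at which its call begins: read the wrist's pose just before it. get_calibration takes no time and is no camera call; for the wrist camera it gives the pose at the moment of the call.
A pose or a line that the arm cannot do raises manip.Unreachable and nothing moves.
- manip.sign_off(): hands the job in; it is judged then, once.
Trained networks look in the newest picture that a camera, given by its name, has taken for a name from the list of things; names that differ only in an ending like _2 or _b are one class to them, and where a whole thing is asked for, a point or a joint stands for the part that bears it (a point fixed in the world has none). Each returns a list of dicts, best first, with "confidence" (0 to 1); they miss things now and then, are a little off and sometimes report something else, mostly with a low value. They report only what shows in the picture. A call takes as long as a camera call.
- manip.look_for(camera, name): "at" ([x, y, z] in m, in world coordinates, good to about 4 mm: the middle of the surface that is visible of it).
Readings, each from a call of its own:
- manip.current_time(): time.
- manip.current_qpos(): joint angles.
- manip.current_joint_vel(): joint speeds.
- manip.current_joint_torque(): joint torques, N m.
- manip.current_ee_pos(): TCP position.
- manip.current_tcp_rot(): TCP orientation.
- manip.current_force(): force on the tool from outside, world axes, zero at the start.
- manip.current_ft_torque(): the same for the moment, N m.
- manip.current_grip_width(): opening from 0.0 (shut) to 1.0 (fully open).
- manip.current_grip_force(): force on a finger pad.
Only numpy, scipy, OpenCV 4.12 (cv2) and the standard library are available. Lean on these libraries where they do the work, as an engineer would, in place of code of your own. Each camera call takes 0.05 s, during which the arm holds its last target. There are 200 camera calls.

### The job

Pull the clear flap of the white sloping dust cabinet all the way down, take out the long glass cell (the small square cuvette beside it stays) gripping it only by its two broad frosted sides, fingers never on its clear end windows or its stopper, and push the flap back up until it is fully shut, never using the cell to push it. Then hold the cell upright in the open light path of the photometer stand, midway between lamp and photocell, with the beam passing squarely and centrally through its two end windows and the cell touching nothing but your fingers. Finish while still holding it there: do not put it down or let go; keep the cell upright all the way and leave the other things on the bench undisturbed.

Things in the scene. Friction and masses are not known exactly. Their poses are not given: they have to be found in the camera images.
- cabinet: White steel dust cabinet, fixed, 150 (x) by 260 (y) mm. Origin: centre of its underside; x axis from front (flap hinge) to back, z up. Front sill 56 mm high, clear back wall 135 mm (inner face at x = +69 mm), side cheeks (inner faces at y = +-126 mm) slope at 30 degrees between. The cells stand on a flat black mat inside, 30 mm above the bench. Cabinet and stand may change sides.
- flap (a joint): Clear acrylic flap, 256 mm wide, 160 mm long, 5 mm thick, hinged on the front sill. 0 = shut, leaning 60 degrees back over the cells; grows as it swings up and over to the front; upright at 1.047; stop at 1.396 rad = fully down, leaning 20 degrees forward. No latch or spring, 0.28 kg, damped: once past upright it sinks by its own weight to the open stop, or shut, in 1 to 2 s.
- flap_hinge (a point): Middle of the flap's hinge line, 71 mm in front of the cabinet's origin and 60 mm above the bench; fixed to the cabinet, same axes.
- flap_handle (a point): Middle of the flap's steel bow handle: a round bar 10 mm thick, 88 mm long, parallel to the hinge line and 198 mm from it, in the plane of the flap, 38 mm beyond its upper edge (clear space between). Moves with the flap; shut, it is 100 mm behind the cabinet's origin and 159 mm above the bench.
- cell: Long glass cell, stoppered, about 75 g, 20 (x) by 46 (y) by 45 (z) mm. Origin: centre of its underside; z up. The two broad sides at x = +-10 mm are frosted all over (46 wide, 45 high): grip these. Light passes along y, through the clear end windows. A half turn about z is the same. Stands on the mat, y within 0.15 rad of the cabinet's y, 35 to 60 mm left or right of its middle.
- cell_center (a point): Centre of the cell, 22.5 mm above its underside, on the axis of its windows; same axes as the cell.
- cell_window_a: Clear end window of the cell at its +y end, 16 mm wide, 44 mm high, set back 2 mm from each frosted face. Origin at its lower edge.
- cell_window_b: Clear end window of the cell at its -y end, the same. Origin at its lower edge.
- cell_stopper: White plastic stopper in the top of the cell, sunk between the frosted sides, 15 by 39 mm with a grip ridge that rises 5 mm above the glass. Origin: the cell's origin.
- stand: Photometer stand, fixed: aluminium rail 360 mm long (y) on feet 75 mm wide (x), with two heads on posts: black finned lamp head on the +y side, aluminium photocell head on the -y side, each up to 52 mm thick (tops no higher than 177 mm above the bench). Origin: centre of its underside; y along the rail from photocell to lamp, z up.
- beam (a point): Middle of the open light path, 150 mm above the bench over the middle of the rail. The beam, about 6 mm thick, runs level along this point's y axis; lamp face and photocell face stand 75 mm to either side. Below it the rail's top is 32 mm above the bench. Same axes as the stand.
- small_cuvette: Bystander: small square cuvette 12.5 by 12.5 by 49 mm on the same mat, on the other side of the cabinet's middle. Origin: centre of its underside.
- reagent_bottle: Bystander: amber glass jar 50 mm across, 110 mm high, on the bench beyond. Origin: centre of its underside.
- beaker: Bystander: glass beaker 56 mm across, 70 mm high, on the bench beyond. Origin: centre of its underside.
- screwdriver: Bystander: screwdriver lying on the bench between robot and work. Origin at its middle, handle to its -x.

How it is judged:
By the outcome, as a careful person would: the job done as asked, in the order asked, and still so for the second after the job is handed in, while the arm keeps its last pose, push and grip.
It also fails if it takes over 61 s, if anything falls off the work surface, if the arm or the gripper's body presses on something with over 40 N, if the wrist force passes 120 N, or if a joint passes its speed limit or range.

## Working session

There is one attempt and no reset: what is moved stays moved. The work goes in short steps, each a Python script; the robot and the scene stay as the last script left them, time stands still between calls to the robot, and variables do not carry over. Pictures are saved under pics/ and viewed, at most 10 in all, crops included, and the job is handed in when it is done.

```bash
ls; mkdir -p pics; cat > h.py <<'E'
import numpy as np, cv2
from bench import manip as m
def snap(cam,fn=None):
    cal=m.get_calibration(cam); p,d=m.grab_frame(cam)
    if fn: cv2.imwrite('pics/'+fn,p[:,:,::-1])
    return p,d,cal
def cloud(d,cal):
    K=cal['camera_matrix'];v,u=np.mgrid[:480,:640]
    c=np.stack([(u-K[0,2])/K[0,0]*d,(v-K[1,2])/K[1,1]*d,d],-1)
    return (c-cal['t'])@cal['R']
def proj(X,cal):
    c=cal['R']@np.asarray(X)+cal['t'];q=cal['camera_matrix']@c;return q[:2]/q[2]
E
python3 - <<'E'
from h import *
np.set_printoptions(precision=4,suppress=True)
print(m.current_time())
for c in ['top','side']:
    p,d,cal=snap(c,c+'0.png'); np.savez(c+'0.npz',p=p,d=d,**cal)
    print(c,-cal['R'].T@cal['t'])
    for n in ['cabinet','flap','flap_handle','cell','cell_stopper','cell_window_a','stand','small_cuvette','reagent_bottle','beaker','screwdriver']:
        r=m.look_for(c,n)
        print(n,[(np.round(x['at'],4),round(x['confidence'],2),proj(x['at'],cal).round()) for x in r[:2]])
print(m.current_time())
E
```

```text
pics
0.0
top [ 0.4768 -0.0228  1.0282]
cabinet [(array([ 0.5537, -0.2181,  0.1071]), 0.88, array([425., 278.])), (array([0.3672, 0.0286, 0.0264]), 0.47, array([294., 372.]))]
flap [(array([ 0.5578, -0.2217,  0.108 ]), 0.7, array([427., 276.]))]
flap_handle [(array([ 0.5582, -0.2228,  0.1079]), 0.86, array([427., 276.]))]
cell [(array([ 0.5562, -0.2231,  0.1092]), 0.3, array([428., 277.]))]
cell_stopper []
cell_window_a []
stand [(array([0.5458, 0.2357, 0.0533]), 0.79, array([192., 280.]))]
small_cuvette []
reagent_bottle [(array([ 0.7639, -0.0398,  0.1137]), 0.83, array([332., 168.]))]
beaker [(array([0.7551, 0.0937, 0.0374]), 0.55, array([268., 182.]))]
screwdriver [(array([0.547 , 0.235 , 0.0521]), 0.61, array([193., 279.])), (array([0.3705, 0.0301, 0.024 ]), 0.6, array([293., 370.]))]
side [0.5717 0.6059 0.8071]
cabinet [(array([ 0.5531, -0.1568,  0.0874]), 0.68, array([353., 214.]))]
flap [(array([ 0.5557, -0.2005,  0.1072]), 0.9, array([353., 193.]))]
flap_handle [(array([ 0.5506, -0.2023,  0.1113]), 0.95, array([355., 191.]))]
cell []
cell_stopper []
cell_window_a []
stand [(array([0.5509, 0.201 , 0.1577]), 0.97, array([349., 347.]))]
small_cuvette []
reagent_bottle [(array([ 0.7727, -0.0244,  0.0724]), 0.75, array([235., 260.]))]
beaker [(array([0.749 , 0.0947, 0.0477]), 0.73, array([237., 320.]))]
screwdriver [(array([0.3714, 0.0395, 0.0218]), 0.94, array([444., 319.]))]
1.2
```

View pics/top0.png

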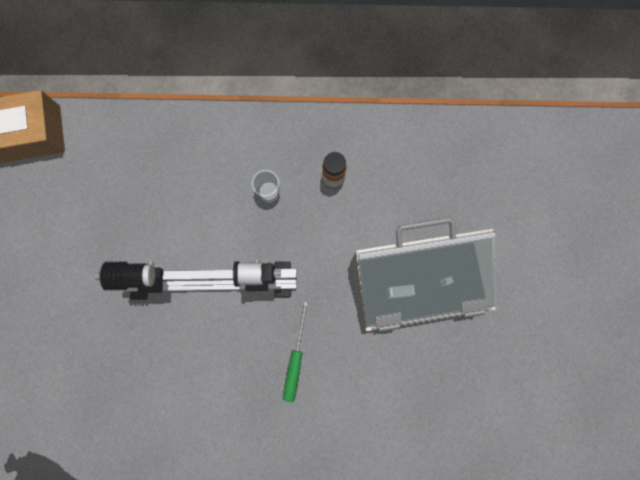

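View pics/side0.png

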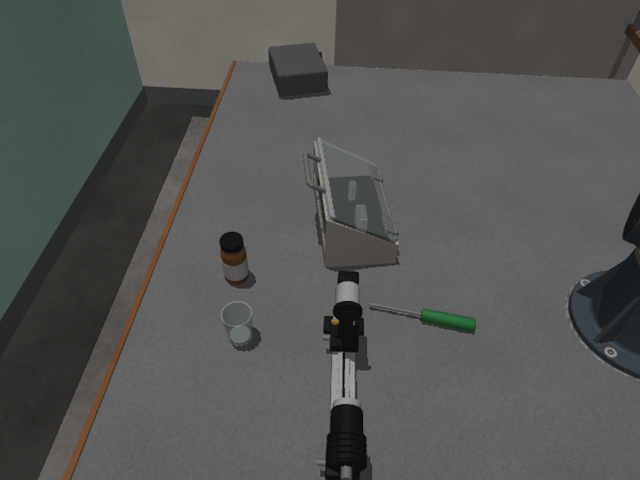

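```bash
python3 - <<'E'
import numpy as np,cv2
from h import cloud
np.set_printoptions(precision=4,suppress=True)
for c in ['top','side']:
    z=dict(np.load(c+'0.npz')); W=cloud(z['d'],z); d=z['d']
    ok=d>0
    x,y,zz=W[...,0],W[...,1],W[...,2]
    print(c,z['camera_matrix'][0,0],'bench z',np.median(zz[ok&(x>.4)&(x<.6)&(abs(y)<.05)]))
    reg=ok&(y<-.05)&(y>-.42)&(x>.4)&(x<.72)
    H=reg&(zz>.145); P=W[H]; print('handle',H.sum(),P.min(0),P.max(0))
    B=reg&(zz>.02)&(zz<.142); r=cv2.minAreaRect(W[B][:,:2].astype(np.float32)); print('body',r,np.round(cv2.boxPoints(r),4).tolist())
    # stand
    for lo,hi in [(.1,.2),(.02,.05)]:
        S=ok&(y>.02)&(y<.5)&(x>.42)&(x<.67)&(zz>lo)&(zz<hi)
        n,l,st,ce=cv2.connectedComponentsWithStats(S.astype(np.uint8))
        for i in range(1,n):
            if st[i,4]>60:
                Q=W[l==i]; print('stand',lo,st[i],Q.min(0),Q.max(0),np.median(Q,0), cv2.minAreaRect(Q[:,:2].astype(np.float32)))
    if c=='top':
        crop=z['p'][200:350,90:510]
        cv2.imwrite('pics/dz.png',cv2.resize(np.clip(zz[200:350,90:510]*1000,0,255).astype(np.uint8),None,fx=1.9,fy=1.9,interpolation=0))
E
```

```text
top 487.66264647676513 bench z -0.00020093801370119256
handle 565 [ 0.5885 -0.3384  0.145 ] [ 0.6606 -0.0922  0.1673]
body ((0.5481055974960327, -0.22672374546527863), (0.15489935874938965, 0.2613353133201599), 10.181201934814453) [[0.4487999975681305, -0.11180000007152557], [0.4950000047683716, -0.36899998784065247], [0.6474000215530396, -0.3416000008583069], [0.6011999845504761, -0.0843999981880188]]
stand 0.1 [  95  261   60   29 1431] [0.5193 0.2827 0.1315] [0.5709 0.3834 0.1787] [0.5439 0.3268 0.1674] ((0.5453776717185974, 0.333178848028183), (0.05081906169652939, 0.10084006190299988), 1.6070035696029663)
stand 0.1 [233 261  48  26 959] [0.5291 0.0518 0.1288] [0.5747 0.1346 0.1748] [0.5517 0.0981 0.1677] ((0.5523974299430847, 0.09301261603832245), (0.04552887752652168, 0.08254008740186691), 0.7222569584846497)
stand 0.02 [ 139  267  109   26 1564] [0.52   0.1259 0.0203] [0.5711 0.3417 0.05  ] [0.5466 0.2356 0.0296] ((0.5488857626914978, 0.23461921513080597), (0.050027910619974136, 0.21614859998226166), 2.2329678535461426)
stand 0.02 [249 269  48  22 497] [0.5281 0.0291 0.0204] [
[... 1129 characters left out ...]
(0.010873302817344666, 0.02872246317565441), 87.21934509277344)
stand 0.02 [ 329  333   30   78 1359] [0.531  0.1015 0.0206] [0.5811 0.2386 0.05  ] [0.5552 0.1688 0.0306] ((0.5548474192619324, 0.17014002799987793), (0.05000670254230499, 0.1358179748058319), 1.6594882011413574)
stand 0.02 [316 455  10  12  71] [0.5733 0.3133 0.0331] [0.5869 0.3351 0.0495] [0.5796 0.3284 0.044 ] ((0.5804537534713745, 0.32457876205444336), (0.013234667479991913, 0.021847395226359367), 3.1924710273742676)
stand 0.02 [325 474  15   6  68] [0.5519 0.3444 0.035 ] [0.5723 0.3497 0.05  ] [0.562  0.3483 0.0459] ((0.5621187686920166, 0.3470055162906647), (0.020401952788233757, 0.004477917216718197), 3.6896347999572754)
```

View pics/dz.png

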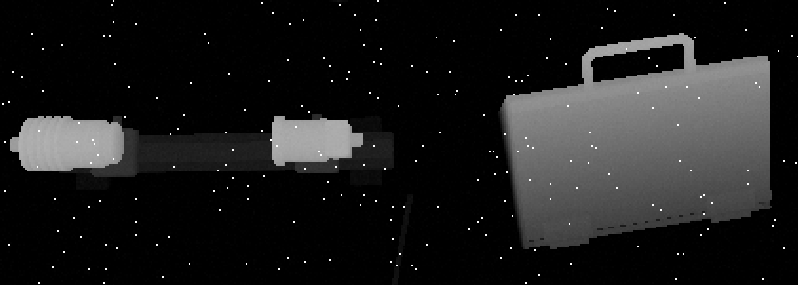

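```bash
python3 - <<'E'
from h import *
np.set_printoptions(precision=4,suppress=True)
from scipy.optimize import least_squares
R0=m.current_tcp_rot();p0=m.current_ee_pos();print(R0,p0)
cal=m.get_calibration('wrist');C=-cal['R'].T@cal['t'];print('cam in tool',R0.T@(C-p0),'cam z axis in tool',R0.T@cal['R'][2])
S=[]
for r in [.4,.5,.6,.7]:
  for z in [.05,.2,.3]:
    q=m.inverse_kinematics([r*np.cos(1.0),r*np.sin(1.0),z],R0)
    if q is not None:S.append((q[1],q[2],r,z))
S=np.array(S)
f=lambda a:np.r_[a[0]+a[1]*np.sin(S[:,0])+a[2]*np.sin(S[:,0]+S[:,1])+a[5]*np.cos(S[:,0]+S[:,1])-S[:,2],a[3]+a[1]*np.cos(S[:,0])+a[2]*np.cos(S[:,0]+S[:,1])-a[5]*np.sin(S[:,0]+S[:,1])-S[:,3]]
s=least_squares(f,[0,.4,.4,.1,0,0]);print('off,a2,a3,d1-L',s.x,s.cost)
th=np.deg2rad(10.2);ax=np.array([np.cos(th),np.sin(th)]);ay=np.array([-ax[1],ax[0]])
for c in ['top','side']:
    z=dict(np.load(c+'0.npz')); W=cloud(z['d'],z)
    P=W[(W[...,2]>.148)&(W[...,2]<.172)&(W[...,1]<-.13)&(W[...,1]>-.3)&(z['d']>0)&(W[...,0]>.56)]
    u=P[:,:2]@ax;v=P[:,:2]@ay
    P=P[(u>np.percentile(u,97)-.011)]; u=P[:,:2]@ax;v=P[:,:2]@ay
    k=np.polyfit(v,u,1);h=(v.max()+v.min())/2
    print(c,len(P),'yaw',th-k[0],'mid',ax*np.median(u)+ay*h,'len',np.ptp(v),'z',np.percentile(P[:,2],[50,90]))
    for px in ([(401,291),(446,282)] if c=='top' else [(361,217),(352,190)]):
        ray=z['R'].T@np.linalg.solve(z['camera_matrix'],[*px,1]);o=-z['R'].T@z['t']
        X=o+ray*(.065-o[2])/ray[2];print('cell?',X,'cab',(X[:2]-[.5505,-.2255])@ax,(X[:2]-[.5505,-.2255])@ay)
E
```

```text
[[-0.9254  0.3791 -0.    ]
 [ 0.3791  0.9254  0.0001]
 [ 0.      0.0001 -1.    ]] [0.2085 0.509  0.2313]
cam in tool [ 0.0659 -0.0005 -0.1415] cam z axis in tool [-0.2618  0.      0.9651]
off,a2,a3,d1-L [ 0.0027  0.4858  0.4373 -0.0058  0.      0.0399] 2.0741321217779026e-07
top 319 yaw 0.17864680400453758 mid [ 0.6476 -0.2078] len 0.1064302512229004 z [0.1623 0.1646]
cell? [ 0.5308 -0.1798  0.065 ] cab -0.01133187160262161 0.04851712201354963
cell? [ 0.5501 -0.2687  0.065 ] cab -0.008044015171331699 -0.04247146899263252
side 169 yaw 0.188009867195195 mid [ 0.6521 -0.2036] len 0.10666049198423866 z [0.1627 0.1647]
cell? [ 0.5345 -0.174   0.065 ] cab -0.006615195477222852 0.053485968521899824
cell? [ 0.5565 -0.2588  0.065 ] cab -1.2009452361914745e-05 -0.03387935985469684
```

```bash
cat >> h.py <<'E'
YAW=.181
ax=np.array([np.cos(YAW),np.sin(YAW),0]);ay=np.array([-ax[1],ax[0],0])
HINGE=np.array([.4815,-.237,.060])
def down(yaw): # tool y along yaw, pointing down
    c,s=np.cos(yaw),np.sin(yaw);return np.array([[-s,c,0],[c,s,0],[0,0,-1.]])
def bar(deg):
    a=np.deg2rad(deg);return HINGE+.198*(np.cos(a)*ax+np.array([0,0,np.sin(a)]))
def st(s=''): print(s,'t',round(m.current_time(),2),'p',m.current_ee_pos().round(4),'F',m.current_force().round(1),'w',round(m.current_grip_width(),3))
E
cat > s1.py <<'E'
from h import *
R=down(YAW)
b=bar(30);dz=np.array([0,0,-.018])
m.move_ptp(b+[0,0,.10],R);m.set_gripper(.30);st('above')
m.move_l(b+dz,max_speed=.12);st('at bar');snap('side','s1.png')
for a in [43,56,69,82,95,109]:
    m.move_l(bar(a)+dz,max_speed=.15);st(a)
m.dwell(.4);st()
p=bar(109)+dz
m.move_l(p+[0,0,.09],max_speed=.2);snap('side','s2.png');st('lift')
E
timeout 500 python3 s1.py
```

```text
above t 4.75 p [ 0.6502 -0.2062  0.259 ] F [-0.9 -0.4 -0.1] w 0.301
at bar t 5.88 p [ 0.6506 -0.2063  0.1419] F [-0.4  0.4 -0.3] w 0.301
43 t 6.38 p [ 0.6256 -0.2113  0.1785] F [8.4 0.2 4.9] w 0.304
56 t 6.83 p [ 0.5907 -0.2171  0.2059] F [ 2.4 -0.3  0.8] w 0.3
69 t 7.28 p [ 0.5515 -0.2241  0.2261] F [ 0.4 -0.8  0.8] w 0.301
82 t 7.73 p [ 0.5091 -0.232   0.2378] F [ 0.5 -0.1 -0.1] w 0.298
95 t 8.18 p [ 0.4652 -0.2402  0.2393] F [-0.3 -0.1 -0.2] w 0.302
109 t 8.66 p [ 0.419  -0.2487  0.2295] F [0.2 0.6 0.1] w 0.297
 t 9.06 p [ 0.4184 -0.2485  0.2292] F [0.6 1.1 0.3] w 0.303
lift t 9.71 p [ 0.4176 -0.2482  0.3177] F [ 0.3 -0.2 -1. ] w 0.298
```

```bash
cat > s2.py <<'E'
from h import *
np.set_printoptions(precision=4,suppress=True)
m.move_l([.5326,-.177,.28],down(YAW),max_speed=.25);m.dwell(.2);st()
p,d,cal=snap('wrist','w1.png');np.savez('w1.npz',p=p,d=d,**cal)
for n in ['cell','cell_stopper','cell_window_a','small_cuvette','cabinet','flap_handle']:
    print(n,[(np.round(x['at'],4),round(x['confidence'],2),proj(x['at'],cal).round()) for x in m.look_for('wrist',n)[:3]])
p,d,cal=snap('top');np.savez('t1.npz',p=p,d=d,**cal)
E
timeout 500 python3 s2.py; python3 -c "
import cv2,numpy as np
a=cv2.imread('pics/w1.png');b=cv2.imread('pics/s2.png')[100:340,200:520]
cv2.imwrite('pics/v1.png',a);cv2.imwrite('pics/v2.png',cv2.resize(b,None,fx=2,fy=2))"
```

```text
t 10.62 p [ 0.5319 -0.1778  0.2806] F [ 0.2 -0.4 -0.1] w 0.297
cell [(array([ 0.532 , -0.1773,  0.0743]), 0.57, array([314., 220.]))]
cell_stopper [(array([ 0.5325, -0.1802,  0.082 ]), 0.73, array([314., 224.])), (array([ 0.5544, -0.2678,  0.072 ]), 0.5, array([319., 307.]))]
cell_window_a [(array([ 0.5387, -0.2024,  0.0766]), 0.6, array([316., 246.])), (array([0.559 , 0.0304, 0.0266]), 0.59, array([380.,   4.]))]
small_cuvette [(array([ 0.5552, -0.2682,  0.0716]), 0.86, array([320., 308.])), (array([ 0.5301, -0.1581,  0.0704]), 0.4, array([315., 199.]))]
cabinet [(array([ 0.471 , -0.1974,  0.1019]), 0.67, array([243., 235.]))]
flap_handle [(array([ 0.431 , -0.1961,  0.1762]), 0.89, array([167., 247.]))]
```

View pics/v1.png

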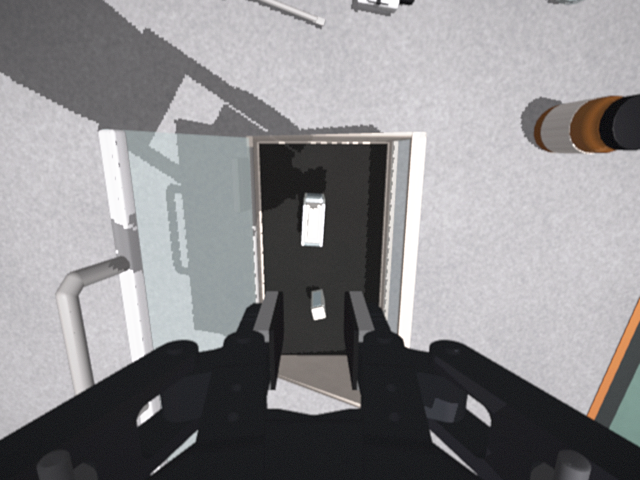

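View pics/v2.png

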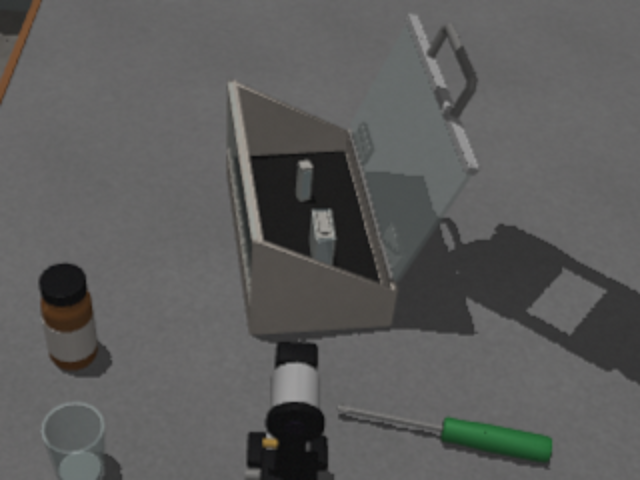

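```bash
python3 - <<'E'
from h import *
np.set_printoptions(precision=4,suppress=True)
for c in ['w1','t1']:
    z=dict(np.load(c+'.npz')); W=cloud(z['d'],z); x,y,zz=W[...,0],W[...,1],W[...,2]
    M=(z['d']>0)&(abs(x-.533)<.03)&(abs(y+.178)<.045)&(zz>.066)&(zz<.09)
    n,l,s,ce=cv2.connectedComponentsWithStats(M.astype(np.uint8),connectivity=4)
    if n<2: print(c,'none');continue
    i=1+s[1:,4].argmax();P=W[l==i];r=cv2.minAreaRect(P[:,:2].astype(np.float32))
    print(c,s[i],len(P),r,'z',np.percentile(P[:,2],[5,50,95]))
    T=P[(P[:,2]>.073)];print(' top',cv2.minAreaRect(T[:,:2].astype(np.float32)),len(T))
    mat=(z['d']>0)&(abs(x-.545)<.03)&(abs(y+.225)<.012);print(' mat',np.median(zz[mat]))
    if c=='w1': crop=z['p'][180:260,280:350];cv2.imwrite('pics/c1.png',cv2.resize(crop[:,:,::-1],None,fx=7,fy=7,interpolation=0))
E
```

```text
w1 [302 197  23  49 946] 946 ((0.5317800045013428, -0.17966817319393158), (0.020027659833431244, 0.046232860535383224), 6.8488545417785645) z [0.0721 0.0742 0.0796]
 top ((0.5317652821540833, -0.17950308322906494), (0.019859982654452324, 0.045895952731370926), 6.7986555099487305) 776
 mat 0.028726663396201627
t1 [390 286   7  11  48] 48 ((0.5298706293106079, -0.16318821907043457), (0.018930483609437943, 0.012242794036865234), 3.8101999759674072) z [0.0702 0.0738 0.0777]
 top ((0.5307847857475281, -0.16069325804710388), (0.009204315021634102, 0.02162972092628479), 72.39154815673828) 30
 mat 0.5848392675173477
```

View pics/c1.png

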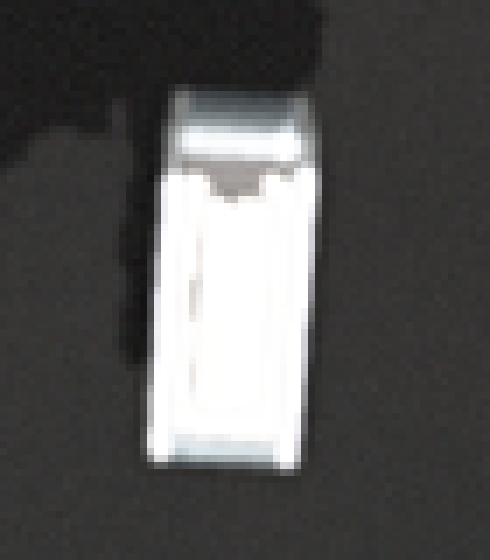

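```bash
cat > s3.py <<'E'
from h import *
c=np.array([.5318,-.1796,0]);R=down(.1187)
m.set_gripper(.53,30)
m.move_l(c+[0,0,.11],R,max_speed=.15)
m.move_l(c+[0,0,.040],max_speed=.07);st('down')
m.set_gripper(0,30);st('grip');print(m.current_grip_force())
m.move_l(c+[0,0,.06],max_speed=.05);st();print(m.current_grip_force())
m.move_l(c+[0,0,.315],max_speed=.15);st('up');print(m.current_grip_force())
p,d,cal=snap('wrist','w2.png');np.savez('w2.npz',p=p,d=d,**cal)
E
timeout 500 python3 s3.py
```

```text
down t 13.78 p [ 0.5321 -0.1797  0.0404] F [-0.3 -0.3  0.1] w 0.53
grip t 14.12 p [ 0.5321 -0.1797  0.0404] F [-0.8  0.2  4.3] w 0.23
29.95904177427292
 t 14.67 p [ 0.5318 -0.1796  0.0602] F [ 0.3 -0.3 -2.2] w 0.225
29.380885362625122
up t 16.52 p [ 0.5316 -0.1795  0.3143] F [ 1.1 -0.7 -1.4] w 0.23
29.381036460399628
```

View pics/w2.png

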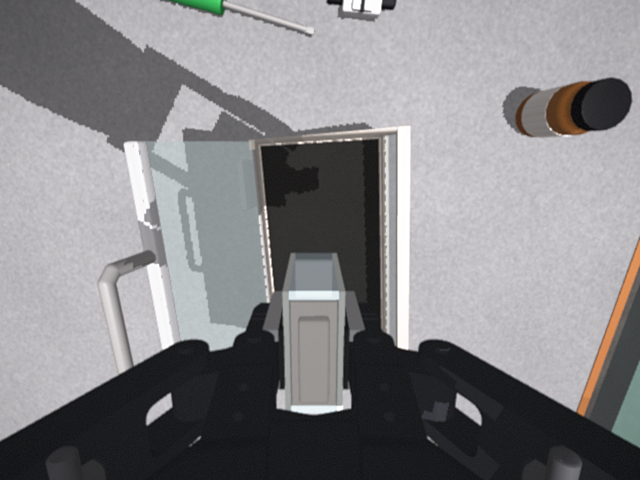

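```bash
python3 - <<'E'
from h import *
np.set_printoptions(precision=4,suppress=True)
z=dict(np.load('w2.npz'));W=cloud(z['d'],z);R=down(.1187);P=(W-np.array([.5316,-.1795,.3143]))@R
ok=z['d']>0
for a in np.arange(-.16,.01,.01):
    M=ok&(P[...,2]>a)&(P[...,2]<=a+.01)&(abs(P[...,1])<.09)&(abs(P[...,0])<.09)
    if M.sum()>5: q=P[M];print(round(a,3),M.sum(),q.min(0)[:2],q.max(0)[:2])
C=ok&(abs(P[...,1])<.0115)&(P[...,0]>-.01)&(P[...,0]<.06)&(P[...,2]>-.045)&(P[...,2]<-.028)
q=P[C];print('cell',C.sum(),cv2.minAreaRect(q[:,:2].astype(np.float32)),q.min(0),q.max(0),np.percentile(q[:,2],[5,50,95]))
C=C&(P[...,2]<-.034)
q=P[C];print('cell',C.sum(),q.min(0),q.max(0))
E
```

```text
-0.1 7320 [ 0.0094 -0.055 ] [0.0208 0.0571]
-0.09 19026 [ 0.0025 -0.061 ] [0.0179 0.0621]
-0.08 16490 [-0.0115 -0.0598] [0.0176 0.0604]
-0.07 8274 [-0.0132 -0.0537] [0.0175 0.0551]
-0.06 9953 [-0.0133 -0.0485] [0.0138 0.0492]
-0.05 3169 [-0.0107 -0.0433] [0.0142 0.0431]
-0.04 8594 [-0.0243 -0.027 ] [0.0232 0.0299]
-0.03 1526 [-0.0197 -0.0234] [0.0233 0.0237]
-0.02 1111 [ 0.0055 -0.0235] [0.0232 0.0235]
-0.01 650 [ 0.0059 -0.0233] [0.0235 0.0233]
0.0 327 [ 0.0221 -0.01  ] [0.0232 0.01  ]
cell 6794 ((0.006644225679337978, 6.2640756368637085e-06), (0.03324458748102188, 0.0229945108294487), 0.02760700322687626) [-0.01   -0.0115 -0.045 ] [ 0.0233  0.0115 -0.028 ] [-0.0391 -0.0341 -0.0313]
cell 3545 [-0.01   -0.0115 -0.045 ] [ 0.0231  0.0115 -0.034 ]
```

```bash
cat > s4.py <<'E'
from h import *
R=down(YAW);zc=.165
a=bar(110)-ax*.091;a[2]=.315
m.move_l(a,R,max_speed=.2);st('front')
a[2]=zc;m.move_l(a,max_speed=.15);st('low')
for g in [100,90,82,74]:
    b=bar(g)-ax*.066;b[2]=zc+.0;m.move_l(b,max_speed=.10);st(g)
b-=ax*.06;m.move_l(b,max_speed=.15)
m.dwell(1.2);snap('side','s4.png');st();print(m.current_grip_force())
for n in ['flap_handle']: print([(x['at'],x['confidence']) for x in m.look_for('side',n)])
E
timeout 500 python3 s4.py
```

```text
front t 17.83 p [ 0.3258 -0.2654  0.315 ] F [-0.3  0.5 -2. ] w 0.229
low t 18.98 p [ 0.3257 -0.2658  0.1656] F [ 0.1  1.6 -0.7] w 0.228
100 t 19.72 p [ 0.3824 -0.2549  0.1648] F [ 0.4  0.3 -0.8] w 0.229
90 t 20.21 p [ 0.4164 -0.2487  0.1648] F [ 0.1 -0.3 -0.8] w 0.231
82 t 20.63 p [ 0.4435 -0.2438  0.1648] F [-0.1  0.2 -0.7] w 0.23
74 t 21.05 p [ 0.47   -0.2389  0.1648] F [-0.6  0.6 -2.1] w 0.23
 t 22.85 p [ 0.4112 -0.2499  0.165 ] F [-0.   0.1 -1.3] w 0.232
30.198370814323425
[([0.5513, -0.2063, 0.1106], 0.92)]
```

View pics/s4.png

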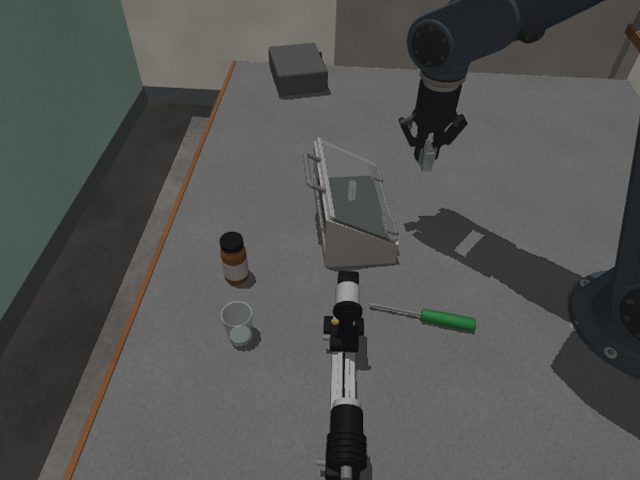

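```bash
cat > s5.py <<'E'
from h import *
np.set_printoptions(precision=4,suppress=True)
m.move_l([.411,-.25,.30],max_speed=.2)
z0=dict(np.load('side0.npz'));p,d,c=snap('side')
A=np.abs(p[130:262,296:402].astype(int)-z0['p'][130:262,296:402]).max(2);dd=d[130:262,296:402]-z0['d'][130:262,296:402]
print('diff',(A>25).sum(),'depth',np.percentile(dd,[2,25,50,75,98]))
for i,y in enumerate([.17,.23]):
    m.move_l([.551,y,.33],down(.03),max_speed=.25);m.dwell(.25);st()
    p,d,cal=snap('wrist',f'b{i}.png');np.savez(f'b{i}.npz',p=p,d=d,T=m.current_ee_pos(),**cal)
    W=cloud(d,cal);P=(W-m.current_ee_pos())@m.current_tcp_rot();x,y_,zz=W[...,0],W[...,1],W[...,2]
    for lo,hi in [(.1,.182),(.02,.05)]:
        S=(d>0)&(y_>.02)&(y_<.42)&(x>.45)&(x<.65)&(zz>lo)&(zz<hi)
        n,l,s,_=cv2.connectedComponentsWithStats(S.astype(np.uint8),connectivity=4)
        for k in range(1,n):
            if s[k,4]>150:
                Q=W[l==k];print(lo,s[k],Q.min(0),Q.max(0),cv2.minAreaRect(Q[:,:2].astype(np.float32)))
E
timeout 500 python3 s5.py; python3 -c "
import cv2,numpy as np
a=[cv2.imread('pics/b%d.png'%i) for i in (0,1)]
cv2.imwrite('pics/bb.png',cv2.resize(np.hstack(a),(800,300)))"
```

```text
diff 176 depth [-0.0067 -0.002   0.0001  0.0021  0.0069]
 t 25.95 p [0.551  0.1696 0.3301] F [-0.3  0.6 -0.8] w 0.231
0.1 [ 280    0   67   92 5145] [0.5198 0.2836 0.1312] [0.5721 0.3486 0.1766] ((0.5465113520622253, 0.3159404695034027), (0.05197347700595856, 0.06421244144439697), 1.3523194789886475)
0.02 [ 294   90   52  169 5335] [0.5281 0.1075 0.0207] [0.5917 0.3022 0.05  ] ((0.5539306998252869, 0.2035236358642578), (0.062234386801719666, 0.19594193994998932), 4.097613334655762)
 t 26.64 p [0.5511 0.2293 0.3301] F [ 0.3 -0.3  0. ] w 0.229
0.1 [ 279   32   65  132 6648] [0.5194 0.2839 0.1386] [0.5719 0.3843 0.1768] ((0.5464164018630981, 0.3341583013534546), (0.05182826891541481, 0.0998937338590622), 2.1084818840026855)
0.02 [ 296  163   33   90 2873] [0.5288 0.1686 0.0217] [0.5715 0.2806 0.0336] ((0.5494744777679443, 0.2243104875087738), (0.03970782458782196, 0.11113543808460236), 2.214566946029663)
```

View pics/bb.png

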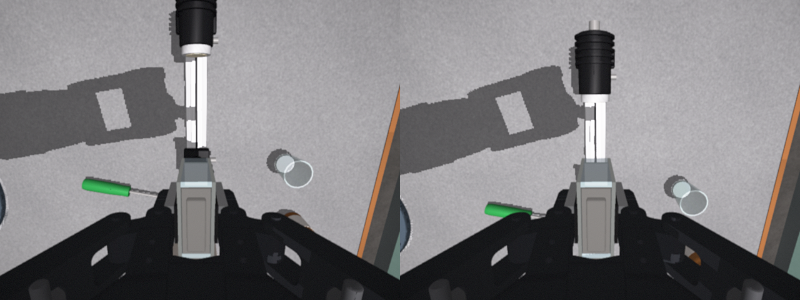

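```bash
python3 - <<'E'
from h import *
for f in ['b0','b1','t1','top0','side0']:
    z=dict(np.load(f+'.npz'));W=cloud(z['d'],z);x,y,zz=W[...,0],W[...,1],W[...,2]
    for nm,y0,y1,zl,zh in [('rail',.14,.275,.024,.036),('lamp',.295,.375,.15,.182),('both',.06,.375,.15,.182)]:
        M=(z['d']>0)&(y>y0)&(y<y1)&(x>.5)&(x<.6)&(zz>zl)&(zz<zh)
        ys=[];xs=[]
        for a in np.arange(y0,y1,.005):
            q=x[M&(y>=a)&(y<a+.005)]
            if len(q)>15: ys.append(a+.0025);xs.append((np.percentile(q,3)+np.percentile(q,97))/2)
        if len(ys)>5:
            k=np.polyfit(ys,xs,1);k=np.polyfit(*(np.array([ys,xs])[:,abs(np.polyval(k,ys)-xs)<.002]),1);print(f,nm,len(ys),'yaw',(-k[0]).round(4),'x@.21',np.polyval(k,.21).round(4))
E
```

```text
b0 rail 27 yaw 0.0357 x@.21 0.5503
b0 lamp 10 yaw 0.0209 x@.21 0.5492
b0 both 13 yaw 0.0045 x@.21 0.5474
b1 rail 21 yaw 0.0303 x@.21 0.5502
b1 lamp 16 yaw 0.037 x@.21 0.5508
b1 both 19 yaw 0.0267 x@.21 0.5494
t1 rail 23 yaw 0.0379 x@.21 0.5496
t1 lamp 15 yaw 0.029 x@.21 0.5487
t1 both 33 yaw 0.0312 x@.21 0.5489
top0 rail 23 yaw 0.0376 x@.21 0.5494
top0 lamp 15 yaw 0.0248 x@.21 0.5481
top0 both 33 yaw 0.0316 x@.21 0.5489
side0 rail 16 yaw 0.0346 x@.21 0.5532
side0 lamp 16 yaw 0.0306 x@.21 0.5527
side0 both 33 yaw 0.0353 x@.21 0.5533
```

```bash
cat > s6.py <<'E'
from h import *
np.set_printoptions(precision=4,suppress=True)
R=down(.034);T=np.array([.5505,.2105,.138])
m.move_l(T+[0,0,.10],R,max_speed=.15);m.move_l(T,R,max_speed=.08);m.dwell(.4);st()
print(m.current_tcp_rot())
for c in ['side','top','wrist']:
    p,d,cal=snap(c,f'f_{c}.png');np.savez(f'f_{c}.npz',p=p,d=d,**cal)
    for n in ['cell','cell_stopper','cell_window_a']: print(c,n,[(np.round(x['at'],4),round(x['confidence'],2)) for x in m.look_for(c,n)[:2]])
    W=cloud(d,cal);P=(W-m.current_ee_pos())@m.current_tcp_rot();ok=d>0
    if c=='wrist':
        C=ok&(abs(P[...,1])<.0105)&(abs(P[...,0])<.03)&(P[...,2]>-.042)&(P[...,2]<.012);q=P[C];print('cell',np.percentile(q,[.3,99.7],axis=0))
    if c=='side':
        C=ok&(abs(P[...,1])<.014)&(abs(P[...,0])<.032)&(P[...,2]>-.042)&(P[...,2]<.02);q=P[C];print('cell',C.sum(),np.percentile(q,[1,99],axis=0))
st()
a=cv2.imread('pics/f_side.png')[220:440,250:450];b=cv2.imread('pics/f_wrist.png')
cv2.imwrite('pics/ff.png',np.hstack([cv2.resize(a,(400,440)),cv2.resize(b,(400,440))]))
E
timeout 500 python3 s6.py
```

```text
t 29.27 p [0.5505 0.2105 0.1381] F [ 0.4  1.  -0.4] w 0.233
[[-0.0339  0.9994  0.0001]
 [ 0.9994  0.0339  0.    ]
 [ 0.      0.0001 -1.    ]]
side cell [(array([0.5503, 0.2314, 0.1686]), 0.66)]
side cell_stopper [(array([0.5501, 0.2148, 0.1785]), 0.65)]
side cell_window_a [(array([0.5522, 0.2311, 0.1547]), 0.62)]
cell 627 [[-0.0124 -0.0129 -0.0413]
 [ 0.0252  0.0132  0.0095]]
top cell []
top cell_stopper [(array([ 0.5574, -0.2201,  0.1089]), 0.57)]
top cell_window_a []
wrist cell [(array([0.5491, 0.2203, 0.1763]), 0.59)]
wrist cell_stopper [(array([0.5484, 0.2115, 0.1818]), 0.85)]
wrist cell_window_a [(array([0.5536, 0.232 , 0.164 ]), 0.9), (array([0.5518, 0.1871, 0.1728]), 0.65)]
cell [[-0.023  -0.0104 -0.0396]
 [ 0.0231  0.0103  0.0101]]
 t 29.87 p [0.5505 0.2105 0.138 ] F [-0.4 -1.1 -1.2] w 0.232
```

View pics/ff.png

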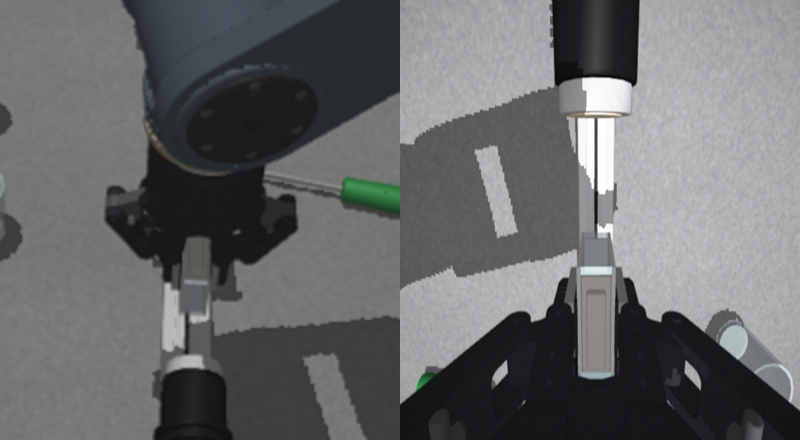

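```bash
python3 - <<'E'
from h import *
np.set_printoptions(precision=4,suppress=True)
R=down(.034);T=np.array([.5505,.2105,.138])
z=dict(np.load('f_wrist.npz'));W=cloud(z['d'],z);P=(W-T)@R;ok=z['d']>0
M=ok&(P[...,0]>.06)&(P[...,0]<.16)&(abs(P[...,1])<.05)&(P[...,2]<-.012)
q=P[M];print('lamp face x',np.percentile(q[:,0],[.2,1,3]),'top',np.percentile(q[:,2],[1]))
for a in np.arange(.07,.15,.008):
    r=P[M&(P[...,0]>=a)&(P[...,0]<a+.008)]
    if len(r)>30:
        # circle fit of cross-section
        A=np.c_[2*r[:,1:],np.ones(len(r))];s=np.linalg.lstsq(A,(r[:,1:]**2).sum(1),rcond=None)[0]
        print(round(a,3),len(r),'extent mid',(np.percentile(r[:,1],2)+np.percentile(r[:,1],98))/2,'circle y,z',s[:2],'rad',np.sqrt(s[2]+s[0]**2+s[1]**2))
z=dict(np.load('f_side.npz'));W=cloud(z['d'],z);P=(W-T)@R;ok=z['d']>0
M=ok&(P[...,0]>.015)&(P[...,0]<.032)&(abs(P[...,1])<.03)&(P[...,2]>-.036)&(P[...,2]<.015)
q=P[M];print('side cell end',M.sum(),np.percentile(q,[2,50,98],axis=0))
L=ok&(P[...,0]>.06)&(P[...,0]<.13)&(abs(P[...,1])<.05)&(P[...,2]<-.012);q=P[L];print('side lamp',np.percentile(q,[1,50,99],axis=0))
E
```

```text
lamp face x [0.0734 0.0735 0.074 ] top [-0.0336]
0.07 2194 extent mid -0.00024024417435732255 circle y,z [-0.0001 -0.0168] rad 0.013817287532497289
0.078 3884 extent mid -0.00011405306963506098 circle y,z [-0.     -0.0123] rad 0.01875870675801845
0.086 4216 extent mid 3.853525513885722e-05 circle y,z [-0.     -0.0114] rad 0.021293948530284195
0.094 4482 extent mid 1.863270587863612e-05 circle y,z [-0.     -0.0114] rad 0.02128241137598984
0.102 1682 extent mid 1.0129107040219784e-05 circle y,z [ 0.     -0.0111] rad 0.021568893188118627
side cell end 301 [[ 0.016  -0.007  -0.0355]
 [ 0.0236  0.0028 -0.02  ]
 [ 0.0251  0.0125  0.0096]]
side lamp [[ 0.0602 -0.0321 -0.313 ]
 [ 0.0689  0.0009 -0.2622]
 [ 0.1263  0.0328 -0.0174]]
```

```bash
python3 -c "
from h import *
print(m.sign_off())"
```

```text
the job is handed in; nothing more can be done
None
```

The job is handed in: the arm holds the long cell upright by its frosted sides in the beam, with its axis on the lamp axis to about 0.2 mm and about 1.5 mm off midway. The flap matches its shut position in the side camera, and the clock stood at about 30 s of the 61 s allowed.

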